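# Fit a taper-shank head in a vortex mixer

### The arm

A 6-joint arm with a two-finger parallel gripper is mounted at the origin on the work surface. World frame = base frame: x ahead of the robot, y to its left, z up, the work surface at z = 0. Lengths are in m, angles in rad, forces in N, time in s.
With the tool pointing down it reaches from about 0.3 to 0.875 m from the base axis. Payload 6.4 kg.
Tool frame: the origin (TCP) lies midway between the tips of the shut fingers; the grasp point (between the pads) lies 19 mm behind it (ctrl.pinch_z is the distance from the TCP to the grasp point, in m); z points along the fingers, y is the line along which they close (so a half turn about z gives the same grasp; the last joint's range is limited). The gripper opens to 85 mm and grips with 20 to 120 N. Pads are 22 mm wide; open, the fingers measure 114 mm over their backs; the gripper's body (76 mm by 85 mm) begins 54 mm behind the grasp point. The pads swing forward as they close: fully open they stand 13 mm farther back than shut.
Start: joints at [-1.522, 0.181, 1.607, -0, 1.354, -0.206], TCP at [0.145, -0.556, 0.231] pointing down, gripper open.
Joint ranges: [-2.99, 2.99], [-0.89, 2.07], [0.3, 2.58], [-1.14, 4.28], [0, 2.63], [-3.12, 3.12]. Speed limits (rad/s): [2.57, 2.57, 3.01, 3.14, 3.14, 3.14].

### API

Orientations are given as a unit quaternion [w, x, y, z].
In Python, from bench import ctrl gives the robot as it stands.
- The arm moves only by the tool apply_moves, never from a script. Its argument "moves" is a list of rows, each an object with "jaw": the opening, from 0 (shut) to 1 (fully open); "offset": the shift along the tool's x, y, z in mm, a list of three; "rot": the turn, a rotation vector about the tool's x, y, z in degrees, a list of three. In form: [{"jaw": jaw, "offset": [dx, dy, dz], "rot": [ax, ay, az]}, ...]. A call has exactly 5 rows; each row shifts and turns the commanded pose from where the row before left it, along the tool's axes as they then stand; what a row does not reach is not made up. A row lasts 1/8 s, in which the tool goes at most 62.5 mm and 10.7 degrees, less where a joint would pass 70% of its speed; a pose out of reach is approached as far as the arm can. A call is refused whole if a number of a shift passes 62.5 or a number of a turn 10.7, either way. A call with a gripper value outside its range is refused whole. The fingers move at their own pace and stop on an object; the grip force is fixed at half the most. Time passes only in rows, so rows that do not move let the fingers close, or fill a call up. It gives the time, the measured TCP pose, the force, the opening and the grip force at its end, in the units of the state.
- ctrl.get_obs(): the state, without advancing time (a new reading comes with each control period).
- ctrl.camera(name): name is "side" or "top" or "wrist"; returns (picture, depth): 480x640x3 uint8, red, green, blue; 480x640 float32, m along the optical axis (not along the pixel's ray), 0 where there is no reading.
- ctrl.camera_params(name): a dict with "K" (3x3 intrinsics, pixels), "cam_to_world" (4x4, takes a point from camera to world coordinates); the wrist camera has in their place "mount" (4x4, takes a point from camera to tool coordinates, whose origin is the TCP and whose axes are the flange's). Camera axes: x right, y down, z forward; pixel columns grow to the right and rows downward; lengths in m; the calibration is good to about 2 mm. A picture is of the moment at which its call begins: read the wrist's pose just before it. camera_params takes no time and is no camera call.
- ctrl.hand_in(): hands the job in; it is judged then, once.
Trained networks look in the newest picture that a camera, given by its name, has taken for a name from the list of things; names that differ only in an ending like _2 or _b are one class to them, and where a whole thing is asked for, a point or a joint stands for the part that bears it (a point fixed in the world has none). Each returns a list of dicts, best first, with "score" (0 to 1); they miss things now and then, are a little off and sometimes report something else, mostly with a low value. They report only what shows in the picture. A call takes as long as a camera call. They do not tell look-alikes from the thing itself.
- ctrl.outline_of(camera, target): "region" (480x640 bool, what is visible of it) and "position" ([column, row] in pixels, amid what is visible of it).
The state is a dict: "time_s": time; "q": joint angles; "dq": joint speeds; "joint_efforts": joint torques, N m; "eef_pos": TCP position; "eef_rot": TCP orientation; "wrist_force": force on the tool from outside, world axes, zero at the start; "torque": the same for the moment, N m; "opening": opening from 0.0 (shut) to 1.0 (fully open); "grasp_force": force on a finger pad.
Only numpy, scipy, OpenCV 4.12 (cv2) and the standard library are available. Lean on these libraries where they do the work, as an engineer would, in place of code of your own. Each camera call takes 0.05 s, during which the arm holds its last target. There are 200 camera calls.

### The job

Take the flat-topped head out of the rack, set its taper shank gently and upright in the socket of the vortex mixer, and let go of it. Then, with the closed gripper, tap or push the head down until its clamping sleeve is fully home, flush with the mixer's top, and lock it with a short steady press of about 25 N at the stop: under 20 N does not lock it, and over 35 N from above at any time damages the drive. Leave the other two heads and the bottle where they are, and back away.

Things in the scene. Friction and masses are not known exactly. Their poses are not given: they have to be found in the camera images.
- flat_mid (a point): The flat-topped head, centre of its black rubber disc (46 mm diameter, 22 mm thick, the place to grip; flat top 11 mm above this point). One rigid upright piece, 120 g (hidden variation), own z axis up. Below the disc an aluminium neck 28 mm in diameter, 16 mm long, then a steel taper shank 34 mm long, 21 mm diameter at the neck and 16 mm at the tip, the tip 61 mm below this point. It stands in one of the rack's three holes, neck resting on the rack's top.
- flat_tip (a point): Centre of the lower end of the flat-topped head's taper shank; z axis up along the shank.
- mouth (a point): Centre of the top opening of the mixer's steel clamping sleeve (the taper socket); z up. The bore is 20.4 mm wide at the top and narrows downward with the same taper as the shank, 32 mm long, open below; a shank set in it comes to rest with its tip about 30 mm below this point (give or take 2 mm) and the neck never reaches the sleeve. The sleeve is 43 mm across and at the start stands 6 to 9 mm proud of the mixer's top.
- sleeve (a joint): How far the clamping sleeve has been driven down into the mixer, m. 0 = standing 9 mm proud, 0.009 = at its hard stop, flush with the mixer's top (home, locked). It starts anywhere from 0 to 0.003. It does not spring back. It yields only above about 12 N of downward push and then resists a further 0.6 N for each mm/s of speed; at the stop it is rigid.
- mixer: The vortex mixer, a white box 130 x 160 mm, 95 mm high, fixed to the bench; origin at the centre of its underside, socket axis vertical through it, knob and switch on its -x side.
- rack: Grey rack 70 x 240 mm, 45 mm high, fixed; origin at the centre of its underside. Three 26 mm holes on its own y axis at -80, 0 and +80 mm, each holding one head.
- dome_mid (a point): Another head in the rack, with a domed rubber top 34 mm across; point 14 mm below its top. Leave alone.
- cup_mid (a point): Another head in the rack, with a hollow rubber cup 54 mm across; point 15 mm below its rim. Leave alone.
- amber: Small amber bottle, 44 mm across, 85 mm tall, standing on the bench; origin at the centre of its underside. Leave alone.
- flat: The same flat-topped head; origin at the lower end of its shank, z up.
Mind the look-alikes: they are no part of the job. What is shaped like the flat but turquoise or yellow is not meant. Several things have the shape of the mixer; the one meant has the colours described above.

How it is judged:
By the outcome, as a careful person would: the job done as asked, in the order asked, and still so for the second after the job is handed in, with the robot touching nothing.
It also fails if it takes over 70 s, if anything falls off the work surface, if the arm or the gripper's body presses on something with over 40 N, if the wrist force passes 120 N, or if a joint passes its speed limit or range.

## Working session

There is one attempt and no reset: what is moved stays moved. The work goes in short steps, Python scripts to look and compute and a tool call to move; the robot and the scene stay as the last step left them, time stands still between calls to the robot, and variables do not carry over. Pictures are saved under pics/ and viewed, at most 10 in all, crops included, and the job is handed in when it is done.

Besides the shell and the picture viewer there is one more tool, called after "Emit:" as a command line: name --argument value ..., lists and objects as JSON in quotes. apply_moves: Moves the arm, as the interface text tells. Its arguments: {"type":"object","properties":{"moves":{"type":"array"}},"required":["moves"]}

```bash
mkdir -p pics; cat > h.py <<'E'
import numpy as np,cv2
from bench import ctrl
from scipy.spatial.transform import Rotation as R
def T(o=None):
    o=o or ctrl.get_obs(); M=np.eye(4); w,x,y,z=o["eef_rot"]; M[:3,:3]=R.from_quat([x,y,z,w]).as_matrix(); M[:3,3]=o["eef_pos"]; return M
def cloud(name,depth,Tw=None):
    p=ctrl.camera_params(name);K=np.array(p["K"])
    M=np.array(p["cam_to_world"]) if "cam_to_world" in p else Tw@np.array(p["mount"])
    v,u=np.mgrid[:480,:640]; P=np.stack([(u-K[0,2])*depth/K[0,0],(v-K[1,2])*depth/K[1,1],depth],-1)
    return P@M[:3,:3].T+M[:3,3]
E
python3 - <<'E'
from h import *
ims=[]
for c in("top","side"):
    im,d=ctrl.camera(c); P=cloud(c,d)
    np.save(f"pics/{c}_P.npy",P); cv2.imwrite(f"pics/{c}.png",im[...,::-1])
    for t in("flat","mixer","dome_mid","cup_mid","amber","rack"):
        for r in ctrl.outline_of(c,t):
            m=r["region"]&(d>0); q=P[m]
            top=q[q[:,2]>np.percentile(q[:,2],97)-.004]
            print(c,t,round(r["score"],2),np.round(r["position"]),m.sum(),"topctr",(((top.min(0)+top.max(0))/2).round(3)),"med",np.median(q,0).round(3))
E
```

```text
top flat 0.85 [455. 171.] 418 topctr [ 0.684 -0.192  0.073] med [ 0.684 -0.191  0.071]
top flat 0.79 [474. 234.] 474 topctr [ 0.557 -0.23   0.084] med [ 0.557 -0.227  0.082]
top flat 0.79 [485. 290.] 404 topctr [ 0.44  -0.248  0.073] med [ 0.44  -0.247  0.071]
top mixer 0.98 [148. 347.] 6894 topctr [0.333 0.428 0.104] med [0.325 0.432 0.094]
top mixer 0.9 [261. 267.] 5705 topctr [0.484 0.203 0.101] med [0.487 0.199 0.095]
top dome_mid 0.51 [435. 221.] 243 topctr [ 0.577 -0.153  0.088] med [ 0.577 -0.149  0.083]
top cup_mid 0.97 [515. 242.] 646 topctr [ 0.538 -0.308  0.091] med [ 0.538 -0.314  0.076]
top amber 0.7 [338. 148.] 412 topctr [0.753 0.048 0.085] med [0.744 0.049 0.058]
side flat 0.82 [278. 174.] 366 topctr [ 0.688 -0.193  0.074] med [ 0.687 -0.189  0.067]
side flat 0.7 [376. 172.] 328 topctr [ 0.442 -0.248  0.076] med [ 0.442 -0.243  0.068]
side flat 0.57 [331. 165.] 275 topctr [ 0.56  -0.232  0.086] med [ 0.559 -0.223  0.082]
side mixer 0.97 [317. 309.] 6359 topctr [0.49  0.203 0.102] med [0.485 0.237 0.094]
side mixer 0.64 [379. 426.] 8962 topctr [0.319 0.441 0.105] med [0.321 0.466 0.095]
side dome_mid 0.57 [315. 184.] 196 topctr [ 0.582 -0.153  0.089] med [ 0.58  -0.146  0.076]
side dome_mid 0.32 [325. 191.] 1749 topctr [ 0.561 -0.225  0.067] med [ 0.554 -0.185  0.043]
side cup_mid 0.76 [342. 151.] 367 topctr [ 0.54  -0.307  0.094] med [ 0.542 -0.307  0.08 ]
side amber 0.95 [223. 239.] 530 topctr [0.754 0.046 0.087] med [0.749 0.058 0.049]
side rack 0.6 [325. 191.] 1672 topctr [ 0.561 -0.225  0.054] med [ 0.553 -0.18   0.043]
```

View pics/top.png

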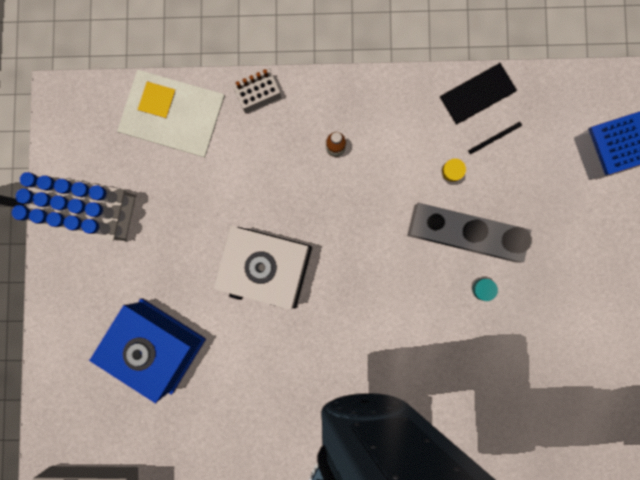

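View pics/side.png

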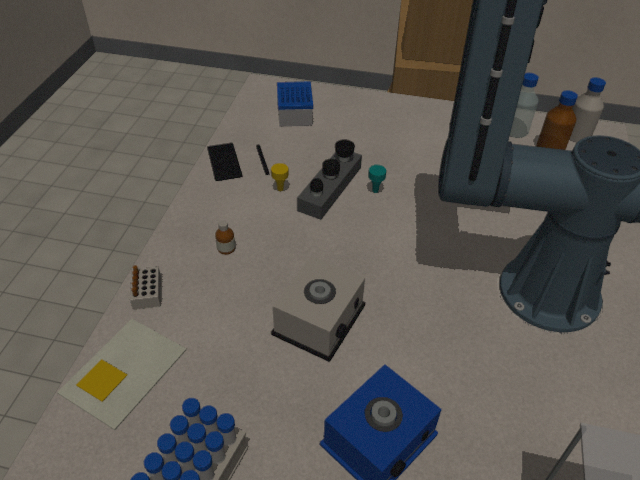

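Three things are shaped like the flat in the top image: yellow at (455,171), black in the rack's middle hole at (474,234), and turquoise at (485,290). The black one fits, with a black rubber disc and standing in the rack. There are two mixers, white at (261,267) and blue at (148,347). The white one is meant. I'll confirm both with one crop.

```bash
cat >> h.py <<'E'
def go(p,yv=None):
    """offset (mm, tool axes) and total rotvec (deg, tool) to world TCP p, tool down with closing axis along yv"""
    M=T(); z=np.array([0,0,-1.]); y=M[:3,1] if yv is None else np.array([*yv,0.]); y=y-z*(y@z); y/=np.linalg.norm(y)
    if y@M[:3,1]<0:y=-y
    D=np.column_stack([np.cross(y,z),y,z])
    print("off mm",(M[:3,:3].T@(np.array(p)-M[:3,3])*1e3).round(1),"rot deg",np.degrees(R.from_matrix(M[:3,:3].T@D).as_rotvec()).round(2))
E
python3 - <<'E'
from h import *
im=cv2.imread("pics/top.png")
a=cv2.resize(im[150:310,400:560],(400,400),interpolation=3);b=cv2.resize(im[210:320,200:330],(400,400),interpolation=3)
cv2.imwrite("pics/crop.png",np.hstack([a,b]))
print(T().round(3)); go([.5575,-.229,.2],[.97,-.24])
print(ctrl.camera_params("wrist")["mount"])
E
```

```text
[[ 0.968  0.252 -0.     0.145]
 [ 0.252 -0.968 -0.    -0.556]
 [-0.     0.    -1.     0.231]
 [ 0.     0.     0.     1.   ]]
off mm [ 481.8 -212.9   31.3] rot deg [ -0.     0.   -61.51]
[[-4.12692517e-04 -9.44512909e-01 -3.28474039e-01  8.40033461e-02]
 [ 9.99999913e-01 -3.71090984e-04 -1.89336899e-04  1.35781318e-03]
 [ 5.69373909e-05 -3.28474089e-01  9.44512980e-01 -1.43092433e-01]
 [ 0.00000000e+00  0.00000000e+00  0.00000000e+00  1.00000000e+00]]
```

View pics/crop.png

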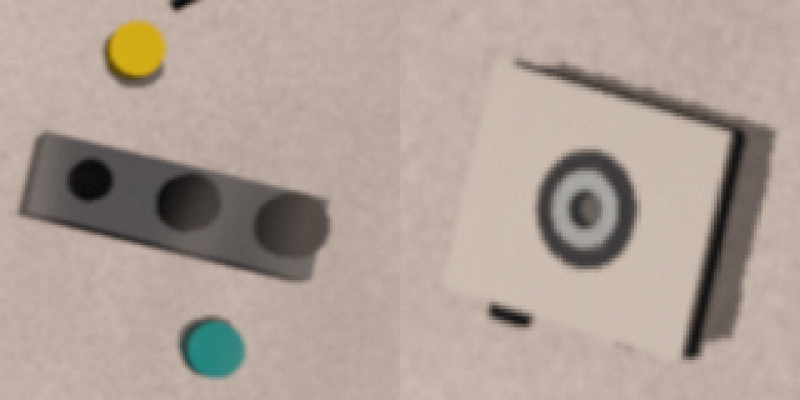

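The crop confirms it: the black disc at (192,203), between the dome and the cup, is the flat. The white mixer has its socket at (587,209). Approaching now.

Emit:
apply_moves --moves '[{"jaw": 1,"offset": [48,-21,0],"rot": [0,0,0]},{"jaw": 1,"offset": [48,-21,0],"rot": [0,0,0]},{"jaw": 1,"offset": [48,-21,0],"rot": [0,0,0]},{"jaw": 1,"offset": [48,-21,0],"rot": [0,0,0]},{"jaw": 1,"offset": [48,-21,0],"rot": [0,0,0]}]'

```text
time_s: 1.32
eef_pos: [0.3519, -0.3933, 0.2316]
eef_rot: [0.0, 0.992, 0.127, 0.0]
wrist_force: [0.3, -0.7, 0.2]
opening: 1.0
grasp_force: 0.0
```

Emit:
apply_moves --moves '[{"jaw": 1,"offset": [48,-21,0],"rot": [0,0,0]},{"jaw": 1,"offset": [48,-21,0],"rot": [0,0,0]},{"jaw": 1,"offset": [48,-21,0],"rot": [0,0,0]},{"jaw": 1,"offset": [48,-21,0],"rot": [0,0,0]},{"jaw": 1,"offset": [48,-21,0],"rot": [0,0,0]}]'

```text
time_s: 1.95
eef_pos: [0.5578, -0.2311, 0.2315]
eef_rot: [0.0, 0.992, 0.127, 0.0]
wrist_force: [-0.1, 0.2, 0.3]
opening: 1.002
grasp_force: 0.0
```

Emit:
apply_moves --moves '[{"jaw": 1,"offset": [0,0,0],"rot": [0,0,-10.3]},{"jaw": 1,"offset": [0,0,0],"rot": [0,0,-10.3]},{"jaw": 1,"offset": [0,0,0],"rot": [0,0,-10.3]},{"jaw": 1,"offset": [0,0,0],"rot": [0,0,-10.3]},{"jaw": 1,"offset": [0,0,0],"rot": [0,0,-10.3]}]'

```text
time_s: 2.58
eef_pos: [0.5565, -0.2322, 0.2313]
eef_rot: [-0.0, 0.837, 0.548, 0.0]
wrist_force: [-0.2, 0.2, -0.4]
opening: 1.0
grasp_force: 0.0
```

Emit:
apply_moves --moves '[{"jaw": 1,"offset": [0,0,0],"rot": [0,0,-10]},{"jaw": 1,"offset": [0,0,0],"rot": [0,0,0]},{"jaw": 1,"offset": [0,0,0],"rot": [0,0,0]},{"jaw": 1,"offset": [0,0,0],"rot": [0,0,0]},{"jaw": 1,"offset": [0,0,0],"rot": [0,0,0]}]'

```text
time_s: 3.2
eef_pos: [0.5565, -0.2323, 0.2313]
eef_rot: [0.0, 0.788, 0.616, -0.0]
wrist_force: [-0.4, -0.2, 0.5]
opening: 1.0
grasp_force: 0.0
```

```bash
cat >> h.py <<'E'
def circ(q):
    """centre/radius of minimal circle around xy of points"""
    (x,y),r=cv2.minEnclosingCircle(q[:,:2].astype(np.float32)*1000); return np.round([x,y,r],1)
E
python3 - <<'E'
from h import *
o=ctrl.get_obs();M=T(o);print(M.round(3),o["q"],o["wrist_force"])
im,d=ctrl.camera("wrist");P=cloud("wrist",d,M);cv2.imwrite("pics/w1.png",im[...,::-1])
for t in("flat","dome_mid","cup_mid"):
    for r in ctrl.outline_of("wrist",t):
        m=r["region"]&(d>0);q=P[m];z=np.percentile(q[:,2],80);k=q[abs(q[:,2]-z)<.003]
        print(t,r["score"],np.round(r["position"]),m.sum(),"z",z.round(4),"circ",circ(k),"med",np.median(k,0).round(4))
E
```

```text
[[ 0.241  0.97   0.     0.557]
 [ 0.97  -0.241 -0.    -0.232]
 [-0.     0.    -1.     0.231]
 [ 0.     0.     0.     1.   ]] [-5.91955173e-01  2.42355064e-01  1.53376748e+00 -1.79842504e-05
  1.36543115e+00 -3.48397255e-01] [-0.42033932 -0.19369445  0.53208552]
flat 0.76 [207. 257.] 2343 z 0.073 circ [ 440.1 -253.5   23.3] med [ 0.4408 -0.2523  0.0725]
flat 0.73 [466. 129.] 2993 z 0.0731 circ [ 686.3 -197.2   23. ] med [ 0.686  -0.1966  0.0726]
flat 0.71 [324. 114.] 1512 z 0.0881 circ [ 578.6 -157.2   12.2] med [ 0.5788 -0.1565  0.0878]
flat 0.61 [323. 213.] 2344 z 0.0841 circ [ 559.2 -233.5   22.7] med [ 0.5591 -0.2328  0.0835]
dome_mid 0.56 [326. 114.] 1511 z 0.0881 circ [ 578.6 -157.2   12.2] med [ 0.5788 -0.1565  0.0878]
cup_mid 0.69 [321. 304.] 2732 z 0.091 circ [ 538.6 -311.3   26.8] med [ 0.5394 -0.3111  0.0912]
cup_mid 0.6 [320. 160.] 13156 z 0.0462 circ [ 558.  -234.3  124. ] med [ 0.5661 -0.1957  0.0456]
```

View pics/w1.png

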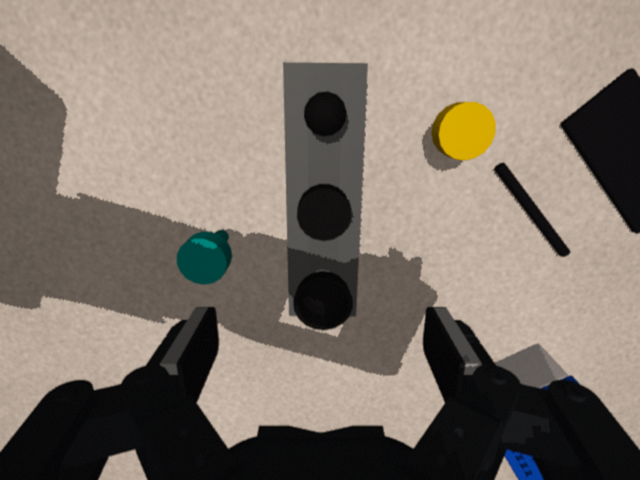

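Emit:
apply_moves --moves '[{"jaw": 1,"offset": [0,2,50],"rot": [0,0,0]},{"jaw": 1,"offset": [0,0,50],"rot": [0,0,0]},{"jaw": 1,"offset": [0,0,40],"rot": [0,0,0]},{"jaw": 1,"offset": [0,0,25],"rot": [0,0,0]},{"jaw": 1,"offset": [0,0,13],"rot": [0,0,0]}]'

```text
time_s: 4.03
eef_pos: [0.5577, -0.2322, 0.0516]
eef_rot: [-0.001, 0.788, 0.616, -0.0]
wrist_force: [-0.5, -0.1, 0.6]
opening: 0.995
grasp_force: 0.0
```

Emit:
apply_moves --moves '[{"jaw": 0.3,"offset": [0,0,0],"rot": [0,0,0]},{"jaw": 0.3,"offset": [0,0,0],"rot": [0,0,0]},{"jaw": 0.3,"offset": [0,0,0],"rot": [0,0,0]},{"jaw": 0.3,"offset": [0,0,0],"rot": [0,0,0]},{"jaw": 0.3,"offset": [0,0,0],"rot": [0,0,0]}]'

```text
time_s: 4.65
eef_pos: [0.5598, -0.2336, 0.0552]
eef_rot: [0.002, 0.787, 0.616, 0.001]
wrist_force: [0.6, 0.7, 6.6]
opening: 0.52
grasp_force: 61.2
```

Emit:
apply_moves --moves '[{"jaw": 0.3,"offset": [0,0,-10],"rot": [0,0,0]},{"jaw": 0.3,"offset": [0,0,-20],"rot": [0,0,0]},{"jaw": 0.3,"offset": [0,0,-40],"rot": [0,0,0]},{"jaw": 0.3,"offset": [0,0,-40],"rot": [0,0,0]},{"jaw": 0.3,"offset": [0,0,-40],"rot": [0,0,0]}]'

```text
time_s: 5.28
eef_pos: [0.5583, -0.2326, 0.2059]
eef_rot: [0.0, 0.787, 0.616, 0.0]
wrist_force: [1.0, -0.7, -1.5]
opening: 0.518
grasp_force: 61.3
```

```bash
python3 - <<'E'
from h import *
o=ctrl.get_obs();print(T(o).round(4),o["opening"],o["wrist_force"],o["q"])
for c in("side","top"):
    P=np.load(f"pics/{c}_P.npy");
    q=P[np.isfinite(P).all(-1)&(P[...,2]>.0985)&(P[...,2]<.12)&(abs(P[...,0]-.487)<.035)&(abs(P[...,1]-.2)<.035)]
    print(c,len(q),circ(q),q.min(0).round(4),q.max(0).round(4),np.median(q[:,2]))
im,d=ctrl.camera("side");P=cloud("side",d)
for r in ctrl.outline_of("side","flat"): print(r["score"],r["position"],np.median(P[r["region"]&(d>0)],0).round(3))
cv2.imwrite("pics/s2.png",im[...,::-1])
go([.487,.2,.2])
E
```

```text
[[ 2.402e-01  9.707e-01  6.000e-04  5.583e-01]
 [ 9.707e-01 -2.402e-01 -4.000e-04 -2.326e-01]
 [-3.000e-04  7.000e-04 -1.000e+00  2.059e-01]
 [ 0.000e+00  0.000e+00  0.000e+00  1.000e+00]] 0.5178173042089876 [ 1.04672738 -0.73911894 -1.54131126] [-5.90748448e-01  2.68232339e-01  1.55473481e+00 -1.67598780e-05
  1.31785810e+00 -3.48158062e-01]
side 336 [481.8 199.3  45.1] [0.452  0.1655 0.0985] [0.5218 0.2341 0.1067] 0.10137807199510368
top 314 [492.5 201.4  34.2] [0.4584 0.1716 0.0985] [0.5201 0.2316 0.1058] 0.10097568819490077
0.9 [333.2, 120.1] [ 0.559 -0.222  0.228]
0.73 [377.0, 173.5] [ 0.442 -0.245  0.067]
0.59 [279.3, 173.3] [ 0.686 -0.187  0.069]
off mm [ 403.9 -176.4    7.3] rot deg [ 0.57  0.21 -0.  ]
```

Emit:
apply_moves --moves '[{"jaw": 0.3,"offset": [25,-13,0],"rot": [0,0,0]},{"jaw": 0.3,"offset": [45,-23,0],"rot": [0,0,0]},{"jaw": 0.3,"offset": [45,-23,0],"rot": [0,0,0]},{"jaw": 0.3,"offset": [45,-23,0],"rot": [0,0,0]},{"jaw": 0.3,"offset": [45,-23,0],"rot": [0,0,0]}]'

```text
time_s: 6.0
eef_pos: [0.5048, -0.0069, 0.2034]
eef_rot: [-0.0, 0.788, 0.616, -0.0]
wrist_force: [1.6, -0.2, -2.0]
opening: 0.524
grasp_force: 61.3
```

Emit:
apply_moves --moves '[{"jaw": 0.3,"offset": [45,-23,0],"rot": [0,0,0]},{"jaw": 0.3,"offset": [45,-23,0],"rot": [0,0,0]},{"jaw": 0.3,"offset": [30,-15,0],"rot": [0,0,0]},{"jaw": 0.3,"offset": [15,-10,0],"rot": [0,0,0]},{"jaw": 0.3,"offset": [0,0,0],"rot": [0,0,0]}]'

```text
time_s: 6.62
eef_pos: [0.4688, 0.14, 0.2033]
eef_rot: [0.0, 0.787, 0.617, -0.0]
wrist_force: [0.3, -0.1, -0.7]
opening: 0.516
grasp_force: 61.3
```

```bash
cat >> h.py <<'E'
def wrist(name):
    ctrl.get_obs();M=T();im,d=ctrl.camera("wrist");cv2.imwrite(f"pics/{name}.png",im[...,::-1]);return im,d,cloud("wrist",d,M),M
E
python3 - <<'E'
from h import *
im,d,P,M=wrist("w3");print(M.round(4));np.savez("pics/w3.npz",P=P,M=M,d=d)
for t in("mixer","flat","mouth","sleeve"):
    for r in ctrl.outline_of("wrist",t): 
        m=r["region"]&(d>0);print(t,r["score"],r["position"],m.sum(),np.median(P[m],0).round(4))
q=P[(P[...,2]>.099)&(P[...,2]<.112)&(abs(P[...,0]-.487)<.05)&(abs(P[...,1]-.2)<.05)&(d>0)]
print(len(q),circ(q),np.median(q[:,2]))
E
```

```text
[[ 2.385e-01  9.711e-01 -2.000e-04  4.688e-01]
 [ 9.711e-01 -2.385e-01 -3.000e-04  1.400e-01]
 [-4.000e-04 -1.000e-04 -1.000e+00  2.033e-01]
 [ 0.000e+00  0.000e+00  0.000e+00  1.000e+00]]
mixer 0.97 [93.3, 6.4] 482 [0.3302 0.3404 0.0117]
mixer 0.82 [328.8, 121.6] 48996 [0.4899 0.212  0.0957]
flat 0.7 [599.4, 445.9] 484 [ 0.6933 -0.1804  0.0594]
flat 0.6 [328.6, 147.7] 3137 [0.4882 0.1985 0.1021]
flat 0.59 [322.1, 330.3] 12227 [0.4699 0.1453 0.2314]
mouth 0.75 [329.8, 150.2] 3022 [0.4884 0.1987 0.1021]
mouth 0.28 [451.5, 459.5] 1598 [ 0.5454 -0.181   0.0451]
sleeve 0.73 [331.7, 147.5] 3084 [0.4879 0.1984 0.1021]
2684 [485.4 199.1  30.8] 0.10220531499237134
```

View pics/w3.png

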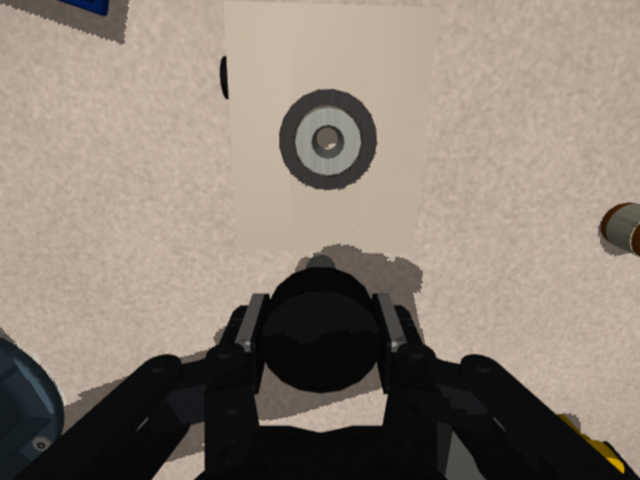

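The held disc is at (320,330) and the sleeve at (328,139), with its mouth clear. Next I fit both centres from this same picture.

```bash
cat > fit.py <<'E'
from h import *
from scipy.optimize import least_squares
def lsq(q):
    f=lambda p:np.hypot(q[:,0]-p[0],q[:,1]-p[1])-p[2]
    r=least_squares(f,[*q[:,:2].mean(0),.02],loss="soft_l1",f_scale=.0007);return (r.x*1e3).round(2),(np.median(abs(r.fun))*1e3).round(2)
def edge(mask,P,z,M):
    # contour pixels of mask intersected with plane z
    c=max(cv2.findContours(mask.astype(np.uint8),0,1)[0],key=cv2.contourArea)[:,0]
    p=ctrl.camera_params("wrist");K=np.array(p["K"]);C=M@np.array(p["mount"])
    r=np.column_stack([(c[:,0]-K[0,2])/K[0,0],(c[:,1]-K[1,2])/K[1,1],np.ones(len(c))])@C[:3,:3].T
    return C[:3,3]+r*((z-C[2,3])/r[:,2])[:,None]
E
python3 - <<'E'
from fit import *
a=np.load("pics/w3.npz");P,M,d=a["P"],a["M"],a["d"]
g=cv2.cvtColor(cv2.imread("pics/w3.png"),6)
v,u=np.mgrid[:480,:640];near=np.hypot(u-328,v-139)<60
print([ (k,int(g[139,k])) for k in range(268,390,5)])
zz=[P[139,k,2].round(4) for k in range(268,390,6)];print(zz)
dk=(g<105)&near; dk=cv2.morphologyEx(dk.astype(np.uint8),cv2.MORPH_OPEN,np.ones((3,3)))
for z in(.0955,.1022): print("dark ring",z,lsq(edge(dk,P,z,M)))
br=(g>115)&(np.hypot(u-328,v-139)<40); print("bright",lsq(edge(br,P,.1022,M)),np.median(P[br&(d>0)][:,2]))
hole=(g<105)&(np.hypot(u-328,v-139)<25);print("hole",lsq(edge(hole,P,.1022,M)))
dz=P[300:330,300:340,2];z=np.median(dz);print("disc z",z)
dm=(abs(P[...,2]-z)<.003)&(d>0)&(v>255)&(v<400)&(abs(u-320)<75)
e=edge(dm,P,z,M);print("disc all",lsq(e));k=e[abs((e-M[:3,3])@M[:3,1])<.018];print("no sides",lsq(k),"TCP",M[:3,3].round(4))
E
```

```text
[(268, 182), (273, 182), (278, 167), (283, 52), (288, 56), (293, 48), (298, 148), (303, 149), (308, 152), (313, 46), (318, 93), (323, 93), (328, 93), (333, 93), (338, 59), (343, 81), (348, 149), (353, 149), (358, 153), (363, 53), (368, 55), (373, 54), (378, 180), (383, 177), (388, 177)]
[np.float64(0.0953), np.float64(0.0949), np.float64(0.0963), np.float64(0.0969), np.float64(0.0974), np.float64(0.3464), np.float64(0.1028), np.float64(0.1014), np.float64(0.0733), np.float64(0.0459), np.float64(0.0449), np.float64(0.0453), np.float64(0.0865), np.float64(0.1029), np.float64(0.1015), np.float64(0.1027), np.float64(0.0958), np.float64(0.0972), np.float64(0.0976), np.float64(0.095), np.float64(0.0962)]
dark ring 0.0955 (array([488.19, 199.14,  32.49]), np.float64(0.19))
dark ring 0.1022 (array([488.2 , 199.72,  31.62]), np.float64(0.19))
bright (array([488.18, 199.51,  20.91]), np.float64(0.16)) 0.10221420766502373
hole (array([488.09, 199.69,  10.34]), np.float64(0.13))
disc z 0.23158589179458577
disc all (array([468.79, 140.23,  23.25]), np.float64(0.52))
no sides (array([468.74, 140.24,  22.97]), np.float64(0.17)) TCP [0.4688 0.14   0.2033]
```

Emit:
apply_moves --moves '[{"jaw": 0.3,"offset": [32,2.5,0],"rot": [0,0,0]},{"jaw": 0.3,"offset": [30.6,2.2,0],"rot": [0,0,0]},{"jaw": 0.3,"offset": [0,0,20],"rot": [0,0,0]},{"jaw": 0.3,"offset": [0,0,20],"rot": [0,0,0]},{"jaw": 0.3,"offset": [0,0,5],"rot": [0,0,0]}]'

```text
time_s: 7.5
eef_pos: [0.4882, 0.1984, 0.1568]
eef_rot: [-0.001, 0.788, 0.616, -0.001]
wrist_force: [0.7, 0.2, -1.5]
opening: 0.514
grasp_force: 61.3
```

```bash
python3 - <<'E'
from fit import *
o=ctrl.get_obs();print(o["eef_pos"],o["wrist_force"])
im,d=ctrl.camera("side");np.savez("pics/s4.npz",d=d)
p=ctrl.camera_params("side");K=np.array(p["K"]);C=np.linalg.inv(np.array(p["cam_to_world"]))
pr=lambda w:(lambda c:(K@c/c[2])[:2].round(1))((C@[*w,1])[:3])
print("mouth px",pr([.4882,.1997,.1022]),pr([.4882,.1997,.115]))
x,y=pr([.4882,.1997,.115]).astype(int)
c=im[y-75:y+45,x-80:x+80,::-1];cv2.imwrite("pics/s4.png",cv2.resize(c,None,fx=5,fy=5,interpolation=cv2.INTER_CUBIC));print("crop origin",x-80,y-75)
E
```

```text
[0.48821123 0.19838587 0.15679428] [ 0.7300045   0.16034942 -1.49979453]
mouth px [320.2 289.1] [320.3 285.1]
crop origin 240 210
```

View pics/s4.png

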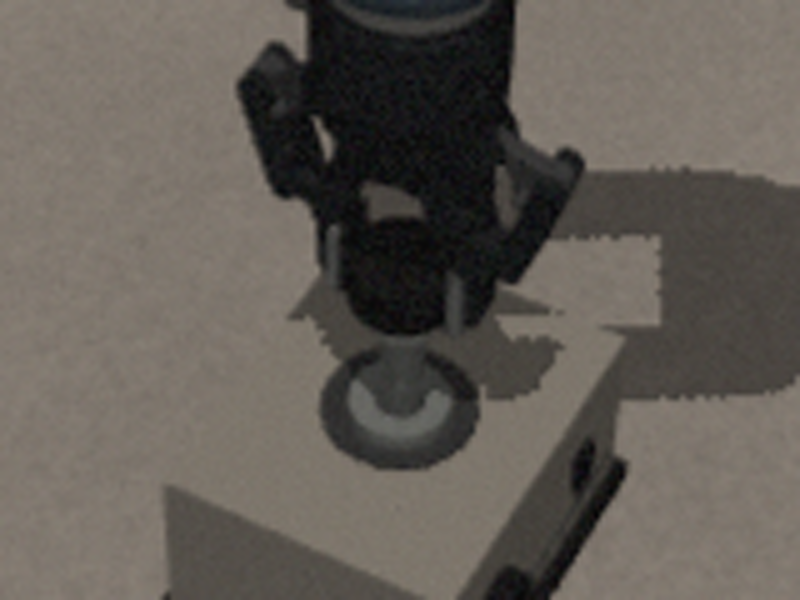

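The shank tip is at about (402,395) in the crop, over the sleeve centre at (400,405). Lowering gently.

Emit:
apply_moves --moves '[{"jaw": 0.3,"offset": [0,0,0],"rot": [0,0,0]},{"jaw": 0.3,"offset": [0,0,0],"rot": [0,0,0]},{"jaw": 0.3,"offset": [0,0,4],"rot": [0,0,0]},{"jaw": 0.3,"offset": [0,0,4],"rot": [0,0,0]},{"jaw": 0.3,"offset": [0,0,4],"rot": [0,0,0]}]'

```text
time_s: 8.18
eef_pos: [0.4888, 0.1992, 0.146]
eef_rot: [-0.0, 0.787, 0.616, -0.0]
wrist_force: [0.6, 0.7, -0.4]
opening: 0.518
grasp_force: 61.3
```

Emit:
apply_moves --moves '[{"jaw": 0.3,"offset": [0,0,3],"rot": [0,0,0]},{"jaw": 0.3,"offset": [0,0,3],"rot": [0,0,0]},{"jaw": 0.3,"offset": [0,0,3],"rot": [0,0,0]},{"jaw": 0.3,"offset": [0,0,0],"rot": [0,0,0]},{"jaw": 0.3,"offset": [0,0,0],"rot": [0,0,0]}]'

```text
time_s: 8.8
eef_pos: [0.489, 0.1993, 0.1373]
eef_rot: [0.0, 0.787, 0.616, 0.0]
wrist_force: [-0.4, 0.5, -0.5]
opening: 0.519
grasp_force: 61.3
```

Emit:
apply_moves --moves '[{"jaw": 0.3,"offset": [0,0,3],"rot": [0,0,0]},{"jaw": 0.3,"offset": [0,0,3],"rot": [0,0,0]},{"jaw": 0.3,"offset": [0,0,3],"rot": [0,0,0]},{"jaw": 0.3,"offset": [0,0,2],"rot": [0,0,0]},{"jaw": 0.3,"offset": [0,0,0],"rot": [0,0,0]}]'

```text
time_s: 9.43
eef_pos: [0.4888, 0.1992, 0.1261]
eef_rot: [-0.0, 0.787, 0.616, -0.0]
wrist_force: [-0.9, 0.4, -1.5]
opening: 0.517
grasp_force: 61.3
```

Emit:
apply_moves --moves '[{"jaw": 0.3,"offset": [0,0,2],"rot": [0,0,0]},{"jaw": 0.3,"offset": [0,0,1.5],"rot": [0,0,0]},{"jaw": 0.3,"offset": [0,0,1],"rot": [0,0,0]},{"jaw": 0.3,"offset": [0,0,1],"rot": [0,0,0]},{"jaw": 0.3,"offset": [0,0,0],"rot": [0,0,0]}]'

```text
time_s: 10.05
eef_pos: [0.4887, 0.1994, 0.1207]
eef_rot: [-0.0, 0.787, 0.616, -0.0]
wrist_force: [-2.1, 2.5, 0.1]
opening: 0.52
grasp_force: 61.3
```

Emit:
apply_moves --moves '[{"jaw": 0.3,"offset": [0.3,-0.4,0],"rot": [0,0,0]},{"jaw": 0.3,"offset": [0,0,1],"rot": [0,0,0]},{"jaw": 0.3,"offset": [0,0,1],"rot": [0,0,0]},{"jaw": 0.3,"offset": [0,0,0.5],"rot": [0,0,0]},{"jaw": 0.3,"offset": [0,0,0],"rot": [0,0,0]}]'

```text
time_s: 10.68
eef_pos: [0.4886, 0.1997, 0.1182]
eef_rot: [-0.0, 0.787, 0.616, 0.0]
wrist_force: [-0.7, 2.5, 0.4]
opening: 0.521
grasp_force: 61.2
```

Emit:
apply_moves --moves '[{"jaw": 0.3,"offset": [0.3,-0.1,0],"rot": [0,0,0]},{"jaw": 0.3,"offset": [0,0,0.5],"rot": [0,0,0]},{"jaw": 0.3,"offset": [0,0,0.5],"rot": [0,0,0]},{"jaw": 0.3,"offset": [0,0,0.5],"rot": [0,0,0]},{"jaw": 0.3,"offset": [0,0,0],"rot": [0,0,0]}]'

```text
time_s: 11.3
eef_pos: [0.4885, 0.1999, 0.1167]
eef_rot: [-0.0, 0.787, 0.616, -0.0]
wrist_force: [0.3, 0.5, -0.1]
opening: 0.518
grasp_force: 61.2
```

Emit:
apply_moves --moves '[{"jaw": 0.3,"offset": [0,0,0.5],"rot": [0,0,0]},{"jaw": 0.3,"offset": [0,0,0.3],"rot": [0,0,0]},{"jaw": 0.3,"offset": [0,0,0.2],"rot": [0,0,0]},{"jaw": 0.3,"offset": [0,0,0],"rot": [0,0,0]},{"jaw": 0.3,"offset": [0,0,0],"rot": [0,0,0]}]'

```text
time_s: 11.92
eef_pos: [0.4886, 0.2, 0.1159]
eef_rot: [-0.0, 0.787, 0.616, 0.0]
wrist_force: [-1.9, 1.2, 3.8]
opening: 0.518
grasp_force: 61.5
```

Emit:
apply_moves --moves '[{"jaw": 0.6,"offset": [0,0,0],"rot": [0,0,0]},{"jaw": 0.7,"offset": [0,0,0],"rot": [0,0,0]},{"jaw": 0.8,"offset": [0,0,0],"rot": [0,0,0]},{"jaw": 0.8,"offset": [0,0,0],"rot": [0,0,0]},{"jaw": 0.8,"offset": [0,0,0],"rot": [0,0,0]}]'

```text
time_s: 12.55
eef_pos: [0.4886, 0.1999, 0.1158]
eef_rot: [0.0, 0.787, 0.616, 0.0]
wrist_force: [0.8, -0.0, 0.3]
opening: 0.8
grasp_force: 0.0
```

Emit:
apply_moves --moves '[{"jaw": 0.8,"offset": [0,0,-10],"rot": [0,0,0]},{"jaw": 0.8,"offset": [0,0,-30],"rot": [0,0,0]},{"jaw": 0.8,"offset": [0,0,-40],"rot": [0,0,0]},{"jaw": 0.4,"offset": [0,0,-10],"rot": [0,0,0]},{"jaw": 0,"offset": [0,0,0],"rot": [0,0,0]}]'

```text
time_s: 13.18
eef_pos: [0.489, 0.2, 0.2066]
eef_rot: [0.0, 0.787, 0.616, 0.001]
wrist_force: [0.3, -0.2, 0.5]
opening: 0.381
grasp_force: 0.0
```

```bash
python3 - <<'E'
from fit import *
im,d,P,M=wrist("w5");print(M[:3,3].round(4),ctrl.get_obs()["opening"])
for r in ctrl.outline_of("wrist","flat"):
    m=r["region"]&(d>0);q=P[m];z=np.percentile(q[:,2],70);print(r["score"],np.round(r["position"]),z.round(4),lsq(edge(r["region"],P,z,M)))
    if z>.1:
        k=q[abs(q[:,2]-z)<.004];A=np.c_[k[:,:2]-k[:,:2].mean(0),np.ones(len(k))];print("slope deg",np.degrees(np.linalg.lstsq(A,k[:,2],rcond=None)[0][:2]).round(2),"z mean",k[:,2].mean().round(4))
m=(np.hypot(P[...,0]-.4884,P[...,1]-.2)<.02)&(P[...,2]>.13)&(d>0)
E
```

```text
[0.489  0.2    0.2066] 0.29388691596283817
0.69 [318. 250.] 0.1448 (array([488.79, 201.99,  23.68]), np.float64(0.91))
slope deg [-0.03 -0.33] z mean 0.1445
```

View pics/w5.png

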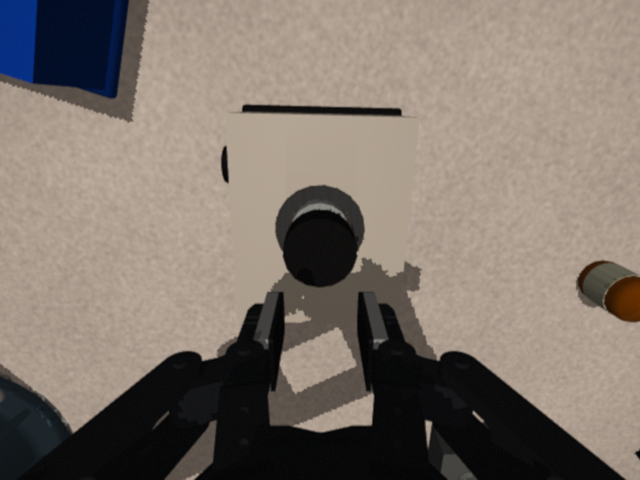

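The head stands upright in the socket, with its disc at (318,250), the flat top at z = 0.1445 and a slope under 0.4°. Next I close the gripper and press.

Emit:
apply_moves --moves '[{"jaw": 0,"offset": [0,0,0],"rot": [0,0,0]},{"jaw": 0,"offset": [0,0,30],"rot": [0,0,0]},{"jaw": 0,"offset": [0,0,20],"rot": [0,0,0]},{"jaw": 0,"offset": [0,0,6],"rot": [0,0,0]},{"jaw": 0,"offset": [0,0,0],"rot": [0,0,0]}]'

```text
time_s: 13.9
eef_pos: [0.4883, 0.1999, 0.1493]
eef_rot: [-0.0, 0.787, 0.616, -0.001]
wrist_force: [1.0, -0.7, -0.2]
opening: -0.0
grasp_force: 0.0
```

Emit:
apply_moves --moves '[{"jaw": 0,"offset": [0,0,1],"rot": [0,0,0]},{"jaw": 0,"offset": [0,0,1],"rot": [0,0,0]},{"jaw": 0,"offset": [0,0,1],"rot": [0,0,0]},{"jaw": 0,"offset": [0,0,0],"rot": [0,0,0]},{"jaw": 0,"offset": [0,0,0],"rot": [0,0,0]}]'

```text
time_s: 14.52
eef_pos: [0.4886, 0.2, 0.1469]
eef_rot: [0.0, 0.787, 0.616, 0.0]
wrist_force: [0.5, -0.4, 0.5]
opening: 0.003
grasp_force: 0.0
```

Emit:
apply_moves --moves '[{"jaw": 0,"offset": [0,0,0.5],"rot": [0,0,0]},{"jaw": 0,"offset": [0,0,0.5],"rot": [0,0,0]},{"jaw": 0,"offset": [0,0,0.5],"rot": [0,0,0]},{"jaw": 0,"offset": [0,0,0.5],"rot": [0,0,0]},{"jaw": 0,"offset": [0,0,0],"rot": [0,0,0]}]'

```text
time_s: 15.15
eef_pos: [0.4885, 0.1999, 0.1447]
eef_rot: [-0.0, 0.787, 0.616, -0.0]
wrist_force: [-0.2, -0.3, 0.6]
opening: -0.0
grasp_force: 0.0
```

Emit:
apply_moves --moves '[{"jaw": 0,"offset": [0,0,0.3],"rot": [0,0,0]},{"jaw": 0,"offset": [0,0,0.2],"rot": [0,0,0]},{"jaw": 0,"offset": [0,0,0],"rot": [0,0,0]},{"jaw": 0,"offset": [0,0,0],"rot": [0,0,0]},{"jaw": 0,"offset": [0,0,0],"rot": [0,0,0]}]'

```text
time_s: 15.78
eef_pos: [0.4886, 0.1999, 0.1443]
eef_rot: [0.0, 0.787, 0.616, 0.0]
wrist_force: [0.1, 0.0, -0.6]
opening: -0.0
grasp_force: 0.0
```

Emit:
apply_moves --moves '[{"jaw": 0,"offset": [0,0,0.3],"rot": [0,0,0]},{"jaw": 0,"offset": [0,0,0.2],"rot": [0,0,0]},{"jaw": 0,"offset": [0,0,0],"rot": [0,0,0]},{"jaw": 0,"offset": [0,0,0],"rot": [0,0,0]},{"jaw": 0,"offset": [0,0,0],"rot": [0,0,0]}]'

```text
time_s: 16.4
eef_pos: [0.4887, 0.2, 0.1439]
eef_rot: [0.0, 0.787, 0.616, 0.0]
wrist_force: [-0.2, -0.5, 1.8]
opening: 0.002
grasp_force: 1.1
```

Emit:
apply_moves --moves '[{"jaw": 0,"offset": [0,0,0.3],"rot": [0,0,0]},{"jaw": 0,"offset": [0,0,0.2],"rot": [0,0,0]},{"jaw": 0,"offset": [0,0,0],"rot": [0,0,0]},{"jaw": 0,"offset": [0,0,0],"rot": [0,0,0]},{"jaw": 0,"offset": [0,0,0],"rot": [0,0,0]}]'

```text
time_s: 17.02
eef_pos: [0.4887, 0.2, 0.1435]
eef_rot: [0.0, 0.787, 0.616, 0.0]
wrist_force: [-0.3, 0.0, 5.4]
opening: 0.001
grasp_force: 2.6
```

Emit:
apply_moves --moves '[{"jaw": 0,"offset": [0,0,0.5],"rot": [0,0,0]},{"jaw": 0,"offset": [0,0,0.5],"rot": [0,0,0]},{"jaw": 0,"offset": [0,0,0.5],"rot": [0,0,0]},{"jaw": 0,"offset": [0,0,0.5],"rot": [0,0,0]},{"jaw": 0,"offset": [0,0,0],"rot": [0,0,0]}]'

```text
time_s: 17.65
eef_pos: [0.4891, 0.2001, 0.1424]
eef_rot: [0.0, 0.787, 0.616, 0.001]
wrist_force: [-3.2, -0.6, 9.6]
opening: 0.002
grasp_force: 5.2
```

Emit:
apply_moves --moves '[{"jaw": 0,"offset": [0,0,0.5],"rot": [0,0,0]},{"jaw": 0,"offset": [0,0,0.5],"rot": [0,0,0]},{"jaw": 0,"offset": [0,0,0.5],"rot": [0,0,0]},{"jaw": 0,"offset": [0,0,0.5],"rot": [0,0,0]},{"jaw": 0,"offset": [0,0,0.5],"rot": [0,0,0]}]'

```text
time_s: 18.27
eef_pos: [0.4892, 0.2001, 0.1402]
eef_rot: [0.0, 0.787, 0.616, 0.001]
wrist_force: [-4.1, -0.4, 12.2]
opening: -0.001
grasp_force: 6.2
```

Emit:
apply_moves --moves '[{"jaw": 0,"offset": [0,0,0.5],"rot": [0,0,0]},{"jaw": 0,"offset": [0,0,0.5],"rot": [0,0,0]},{"jaw": 0,"offset": [0,0,0.5],"rot": [0,0,0]},{"jaw": 0,"offset": [0,0,0],"rot": [0,0,0]},{"jaw": 0,"offset": [0,0,0],"rot": [0,0,0]}]'

```text
time_s: 18.9
eef_pos: [0.4891, 0.2, 0.1384]
eef_rot: [0.0, 0.787, 0.616, 0.001]
wrist_force: [-2.0, -0.9, 10.6]
opening: -0.005
grasp_force: 5.2
```

Emit:
apply_moves --moves '[{"jaw": 0,"offset": [0,0,0.4],"rot": [0,0,0]},{"jaw": 0,"offset": [0,0,0.4],"rot": [0,0,0]},{"jaw": 0,"offset": [0,0,0.3],"rot": [0,0,0]},{"jaw": 0,"offset": [0,0,0],"rot": [0,0,0]},{"jaw": 0,"offset": [0,0,0],"rot": [0,0,0]}]'

```text
time_s: 19.52
eef_pos: [0.4891, 0.2, 0.1373]
eef_rot: [0.0, 0.787, 0.616, 0.001]
wrist_force: [-2.1, -0.5, 10.8]
opening: -0.001
grasp_force: 5.1
```

Emit:
apply_moves --moves '[{"jaw": 0,"offset": [0,0,0.3],"rot": [0,0,0]},{"jaw": 0,"offset": [0,0,0.3],"rot": [0,0,0]},{"jaw": 0,"offset": [0,0,0],"rot": [0,0,0]},{"jaw": 0,"offset": [0,0,0],"rot": [0,0,0]},{"jaw": 0,"offset": [0,0,0],"rot": [0,0,0]}]'

```text
time_s: 20.15
eef_pos: [0.4891, 0.2, 0.1367]
eef_rot: [0.0, 0.787, 0.616, 0.001]
wrist_force: [-2.4, -0.3, 10.4]
opening: -0.002
grasp_force: 5.1
```

Still yielding at about 11–12 N. I'll keep taking small steps.

Emit:
apply_moves --moves '[{"jaw": 0,"offset": [0,0,0.3],"rot": [0,0,0]},{"jaw": 0,"offset": [0,0,0.3],"rot": [0,0,0]},{"jaw": 0,"offset": [0,0,0],"rot": [0,0,0]},{"jaw": 0,"offset": [0,0,0],"rot": [0,0,0]},{"jaw": 0,"offset": [0,0,0],"rot": [0,0,0]}]'

```text
time_s: 20.78
eef_pos: [0.4892, 0.2001, 0.1364]
eef_rot: [0.0, 0.787, 0.616, 0.001]
wrist_force: [-3.3, -0.7, 12.9]
opening: -0.0
grasp_force: 6.4
```

Emit:
apply_moves --moves '[{"jaw": 0,"offset": [0,0,0.3],"rot": [0,0,0]},{"jaw": 0,"offset": [0,0,0.2],"rot": [0,0,0]},{"jaw": 0,"offset": [0,0,0],"rot": [0,0,0]},{"jaw": 0,"offset": [0,0,0],"rot": [0,0,0]},{"jaw": 0,"offset": [0,0,0],"rot": [0,0,0]}]'

```text
time_s: 21.4
eef_pos: [0.4894, 0.2001, 0.1364]
eef_rot: [0.001, 0.787, 0.616, 0.001]
wrist_force: [-3.8, -1.1, 15.5]
opening: 0.0
grasp_force: 7.8
```

Emit:
apply_moves --moves '[{"jaw": 0,"offset": [0,0,0.3],"rot": [0,0,0]},{"jaw": 0,"offset": [0,0,0.3],"rot": [0,0,0]},{"jaw": 0,"offset": [0,0,0.3],"rot": [0,0,0]},{"jaw": 0,"offset": [0,0,0],"rot": [0,0,0]},{"jaw": 0,"offset": [0,0,0],"rot": [0,0,0]}]'

```text
time_s: 22.02
eef_pos: [0.4897, 0.2001, 0.1362]
eef_rot: [0.001, 0.787, 0.616, 0.001]
wrist_force: [-5.4, -0.7, 21.1]
opening: -0.001
grasp_force: 10.3
```

Emit:
apply_moves --moves '[{"jaw": 0,"offset": [0,0,0.3],"rot": [0,0,0]},{"jaw": 0,"offset": [0,0,0.3],"rot": [0,0,0]},{"jaw": 0,"offset": [0,0,0],"rot": [0,0,0]},{"jaw": 0,"offset": [0,0,0],"rot": [0,0,0]},{"jaw": 0,"offset": [0,0,0],"rot": [0,0,0]}]'

```text
time_s: 22.65
eef_pos: [0.4898, 0.2002, 0.1362]
eef_rot: [0.001, 0.787, 0.616, 0.001]
wrist_force: [-7.5, -1.7, 23.8]
opening: 0.002
grasp_force: 12.0
```

Emit:
apply_moves --moves '[{"jaw": 0,"offset": [0,0,0.1],"rot": [0,0,0]},{"jaw": 0,"offset": [0,0,0],"rot": [0,0,0]},{"jaw": 0,"offset": [0,0,0],"rot": [0,0,0]},{"jaw": 0,"offset": [0,0,0],"rot": [0,0,0]},{"jaw": 0,"offset": [0,0,0],"rot": [0,0,0]}]'

```text
time_s: 23.28
eef_pos: [0.4899, 0.2002, 0.1362]
eef_rot: [0.001, 0.787, 0.616, 0.001]
wrist_force: [-7.1, -1.1, 24.2]
opening: 0.001
grasp_force: 12.3
```

Emit:
apply_moves --moves '[{"jaw": 0,"offset": [0,0,-2],"rot": [0,0,0]},{"jaw": 0,"offset": [0,0,-4],"rot": [0,0,0]},{"jaw": 0,"offset": [0,0,-20],"rot": [0,0,0]},{"jaw": 0,"offset": [0,0,-40],"rot": [0,0,0]},{"jaw": 0,"offset": [0,0,-20],"rot": [0,0,0]}]'

```text
time_s: 23.9
eef_pos: [0.489, 0.2, 0.2203]
eef_rot: [0.0, 0.787, 0.616, 0.001]
wrist_force: [-0.5, -0.4, -0.1]
opening: -0.003
grasp_force: 0.0
```

Emit:
apply_moves --moves '[{"jaw": 0,"offset": [-40,0,0],"rot": [0,0,0]},{"jaw": 0,"offset": [-50,0,0],"rot": [0,0,0]},{"jaw": 0,"offset": [-10,0,0],"rot": [0,0,0]},{"jaw": 0,"offset": [0,0,0],"rot": [0,0,0]},{"jaw": 0,"offset": [0,0,0],"rot": [0,0,0]}]'

```text
time_s: 24.52
eef_pos: [0.4647, 0.1037, 0.2187]
eef_rot: [-0.0, 0.787, 0.617, 0.0]
wrist_force: [-0.1, -0.5, -0.1]
opening: -0.001
grasp_force: 0.0
```

```bash
python3 - <<'E'
from fit import *
im,d,P,M=wrist("w6");print(M[:3,3].round(4))
for r in ctrl.outline_of("wrist","flat"):
    m=r["region"]&(d>0);q=P[m];z=np.percentile(q[:,2],70);print(r["score"],np.round(r["position"]),z.round(4),lsq(edge(r["region"],P,z,M)))
    if z>.1:
        k=q[abs(q[:,2]-z)<.004];A=np.c_[k[:,:2]-k[:,:2].mean(0),np.ones(len(k))];print("slope deg",np.degrees(np.linalg.lstsq(A,k[:,2],rcond=None)[0][:2]).round(2),"z mean",k[:,2].mean().round(4))
rr=np.hypot(P[...,0]-.4884,P[...,1]-.2);lo=(d>0)&(P[...,2]<.108)&(P[...,2]>.088)
g=cv2.cvtColor(im,cv2.COLOR_RGB2GRAY)
for a,b in((.015,.02),(.024,.03),(.035,.05)):
    k=lo&(rr>a)&(rr<b);print(a,k.sum(),np.median(P[k][:,2]).round(4))
E
```

```text
[0.4647 0.1037 0.2187]
0.84 [322.  78.] 0.1372 (array([488.36, 199.27,  22.28]), np.float64(0.15))
slope deg [-0.37  0.01] z mean 0.1368
0.57 [584. 421.] 0.0723 (array([ 676.26, -179.99,   36.42]), np.float64(8.46))
0.015 0 nan
0.024 1372 0.0971
0.035 9408 0.0955
  return _methods._mean(a, axis=axis, dtype=dtype,
  ret = ret.dtype.type(ret / rcount)
```

View pics/w6.png

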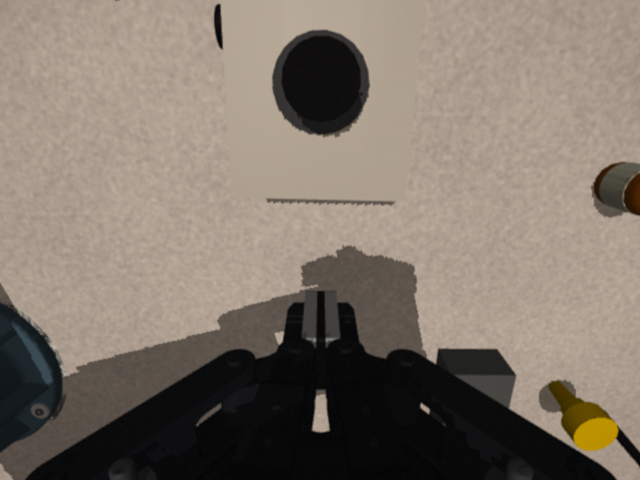

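The head stands upright with its disc at (322,78) and has gone down 7.6 mm to a rigid stop. The sleeve no longer stands proud, and the gripper is clear.

```bash
python3 -c "
from bench import ctrl
print(ctrl.hand_in())"
```

```text
the job is handed in; nothing more can be done
None
```

The flat-topped head is upright in the white mixer's socket, driven 7.6 mm down to the hard stop and pressed at about 24 N for over a second; I didn't touch the other heads or the bottle, the arm is backed away, and the job is handed in at about 25 s.

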